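Put new medicine cartons away under a sliding tray

TASK

Put the two loose medicine cartons away in the white organiser box: each goes in the compartment that already holds a carton of its own colour (yellow with yellow, blue with blue), lying flat on the compartment's floor beside that carton, not on top of it. The grey upper tray slides left and right and hides one compartment at a time, so move it by its handle as you need; leave it pushed fully home to one end or the other, leave the cartons that are already in the box in their compartments, and do not disturb the other things on the table.

Things in the scene. Friction and masses are not known exactly. Their poses are not given: they have to be found in the camera images.
- chest: white organiser box, no lid, fixed; outside 202 (x) x 264 (y) x 80 mm high, walls 6 mm, floor 5 mm. Origin under its centre at table height, z up, x away from the robot, y to the left at yaw 0. A 4 mm divider, 43 mm high over the table, makes two compartments, each 190 (x) x 124 (y) mm inside; ledges 6 mm wide on front and back wall at z = 44 to 48 mm carry the tray.
- well_left (a point): point on the floor (5 mm above the table) of the left (+y) compartment, at x = -30, y = +64 mm in the box's frame: the middle of the free space. The carton already there lies along the back wall, long side along the box's y, centre at about x = +58 mm, so the floor is free from x = -95 to about +29 mm.
- well_right (a point): the same point in the right (-y) compartment, at x = -30, y = -64 mm in the box's frame, 5 mm above the table; its first carton lies along the back wall in the same way
- tray_top (a joint): place of the grey upper tray along the box's y, 0 to 0.128 m: 0 covers the right (-y) compartment and leaves the left one open, 0.128 the reverse; it starts anywhere between. About 1 to 2 N moves it and it stays where it is left. Tray 184 (x) x 122 (y) mm, underside 48 mm and rim 78 mm above the table, centred at y = value - 64 mm; a thermometer and tablet strip are fixed in it.
- tray_grip (a point): centre of the tray's handle bar, which moves with the tray: grey bar in the tray's middle, 84 mm long along the box's x, 16 mm thick along its y, 14 mm high, top 112 mm above the table (this point 105 mm). Pinch it across the 16 mm from above and slide it along the box's y.
- kept_blue: blue-and-white medicine carton already in the box, which marks the compartment for blue cartons; 52 x 105 x 34 mm (own x, y, z); origin at the centre of its 52 x 105 mm underside, z up, long side along its y
- kept_yellow: yellow-and-white medicine carton already in the box, which marks the compartment for yellow cartons; 52 x 105 x 34 mm (own x, y, z); origin at the centre of its 52 x 105 mm underside, z up, long side along its y
- new_blue: loose blue-and-white medicine carton on the table, to be put away, about 45 g; 52 x 105 x 34 mm (own x, y, z); origin at the centre of its 52 x 105 mm underside, z up, long side along its y
- new_yellow: loose yellow-and-white medicine carton on the table, to be put away, about 45 g; 52 x 105 x 34 mm (own x, y, z); origin at the centre of its 52 x 105 mm underside, z up, long side along its y
- water_glass: clear glass tumbler, bystander, 64 mm across, 84 mm high; origin at the centre of its foot
- case_glasses: dark blue spectacle case, bystander, 64 x 158 x 33 mm; origin at the centre of its underside
- hankies: white tissue packet with a red strip, bystander, 52 x 105 x 22 mm; origin at the centre of its underside
- notes: green note pad, bystander, 74 x 74 x 12 mm; origin at the centre of its underside
Mind the look-alikes: they are no part of the job. What is shaped like the new_yellow but green or pink is not meant.

How it is judged:
At the end, for the whole second after the job is handed in: Each loose carton lies flat on the floor of the compartment that holds its colour's first carton, all four cartons within 7 mm of the floor, tilted under 0.12 rad, at rest, and the first two still in their own compartments; the tray is within 10 mm of either end of its travel (((y of kept_blue in the frame of chest between 0.02 and 0.11 m and x of kept_blue in the frame of chest between -0.095 and 0.095 m and z of each of kept_blue, new_blue, kept_yellow, new_yellow in the frame of chest below 0.012 m and angle between each of kept_blue, new_blue, kept_yellow, new_yellow's own z axis and vertical below 0.12 rad and y of new_blue in the frame of chest between 0.02 and 0.11 m and x of new_blue in the frame of chest between -0.095 and 0.095 m and y of kept_yellow in the frame of chest between -0.11 and -0.02 m and x of kept_yellow in the frame of chest between -0.095 and 0.095 m and y of new_yellow in the frame of chest between -0.11 and -0.02 m and x of new_yellow in the frame of chest between -0.095 and 0.095 m) or (y of kept_blue in the frame of chest between -0.11 and -0.02 m and x of kept_blue in the frame of chest between -0.095 and 0.095 m and z of each of kept_blue, new_blue, kept_yellow, new_yellow in the frame of chest below 0.012 m and angle between each of kept_blue, new_blue, kept_yellow, new_yellow's own z axis and vertical below 0.12 rad and y of new_blue in the frame of chest between -0.11 and -0.02 m and x of new_blue in the frame of chest between -0.095 and 0.095 m and y of kept_yellow in the frame of chest between 0.02 and 0.11 m and x of kept_yellow in the frame of chest between -0.095 and 0.095 m and y of new_yellow in the frame of chest between 0.02 and 0.11 m and x of new_yellow in the frame of chest between -0.095 and 0.095 m)) and (value of joint tray_top below 0.01 m or value of joint tray_top above 0.118 m) and linear speed of each of kept_blue, new_blue, kept_yellow, new_yellow below 0.02 m/s); the robot touches nothing.
It fails at once if the tumbler, spectacle case, tissue packet or note pad is moved by more than 4 cm (distance of any of water_glass, case_glasses, hankies, notes from where it was at the start of the episode above 0.04 m).
It fails at once if the blue carton that was in the box is taken out of its compartment (moved by more than 12.5 cm) (distance of kept_blue from where it was at the start of the episode above 0.125 m).
It fails at once if the yellow carton that was in the box is taken out of its compartment (moved by more than 12.5 cm) (distance of kept_yellow from where it was at the start of the episode above 0.125 m).
It also fails if it takes over 67 s, if anything falls off the work surface, if the arm or the gripper's body presses on something with over 40 N, if the wrist force passes 120 N, or if a joint passes its speed limit or range.

ROBOT

A 6-joint arm with a two-finger parallel gripper is mounted at the origin on a cart in front of the work surface, level with it; the furniture and walls round the work are solid. World frame = base frame: x ahead of the robot, y to its left, z up, the work surface at z = 0. Lengths are in m, angles in rad, forces in N, time in s.
With the tool pointing down it reaches from about 0.3 to 0.775 m from the base axis. Payload 14.6 kg.
Tool frame: the origin (TCP) lies at the centre of the arm's flange, where the gripper is bolted on; the fingertips stand 199 mm ahead of it and the grasp point (between the pads) lies ctrl.tcp_to_grasp ahead of it (ctrl.tcp_to_grasp is the distance from the TCP to the grasp point, in m); z points along the fingers, y is the line along which they close (so a half turn about z gives the same grasp; the last joint's range is limited). The gripper opens to 94 mm and grips with 3 to 60 N. Pads are 16 mm wide; open, the fingers measure 119 mm over their backs; the gripper's body (75 mm by 177 mm) begins 78 mm behind the grasp point.
Start: joints at [-1.36, 0.3, 1.521, -0, 1.321, -0.067], TCP at [0.151, -0.529, 0.405] pointing down, gripper open.
Joint ranges: [-3.03, 3.03], [-0.79, 2.21], [0.23, 2.52], [-1.04, 4.18], [0, 3.07], [-2.55, 2.55]. Speed limits (rad/s): [2.22, 2.22, 2.57, 3.14, 3.14, 3.14].

INTERFACE

Orientations are given as [roll, pitch, yaw] about the fixed x, y, z axes, in that order (R = Rz(yaw) Ry(pitch) Rx(roll)).
In Python, from station import ctrl gives the robot as it stands. The module is installed in compiled form; this text tells all that it offers.
- The arm moves only by the shell command python3 -m jog 'ROWS' [OPENING] [FORCE]. ROWS is JSON, a list of rows, each a list of 6 numbers: the shift along the tool's x, y, z in cm, then the turn, a rotation vector about the tool's x, y, z in rad. In form: [[tx, ty, tz, ax, ay, az], ...]. A call has 1 to 8 rows; each row is the pose to reach, as a shift and turn from the pose commanded when the call began, along the tool's axes at that moment; what a row does not reach only later rows make up. A row lasts 1/10 s, in which the tool goes at most 50 mm and 8.59 degrees, less where a joint would pass 70% of its speed; a pose out of reach is approached as far as the arm can. A call with a gripper value outside its range is refused whole. OPENING is the opening in per cent of the stroke, from 0 (shut) to 100 (fully open), set as the call begins (- or left out, the last holds). The fingers move at their own pace and stop on an object; FORCE is the grip in N (left out, the last holds). Time passes only in rows, so rows that repeat a pose let the fingers close. It gives the time, the measured TCP pose, the force, the opening and the grip force at its end, in the units of the state.
- ctrl.get_obs(): the state, without advancing time (a new reading comes with each control period).
- ctrl.camera(name): name is "scene" or "top"; returns a dict with "img" (400x640x3 uint8, blue, green, red), "intrinsics" (3x3 intrinsics, pixels), "R" (3x3) and "t" (3): a world point X has camera coordinates R X + t. Camera axes: x right, y down, z forward; pixel columns grow to the right and rows downward; lengths in m; the calibration is good to about 2 mm. A picture is of the moment at which its call begins. There is no depth.
- ctrl.hand_in(): hands the job in; it is judged then, once.
The state is a dict: "time_s": time; "qpos": joint angles; "joint_vel": joint speeds; "tau": joint torques, N m; "ee_pos": TCP position; "eef_rot": TCP orientation; "force": force on the tool from outside, world axes, zero at the start; "moment": the same for the moment, N m; "grip_width": finger opening in m; "grip_force": force on a finger pad.
Only numpy, scipy, OpenCV 4.12 (cv2) and the standard library are available. Lean on these libraries where they do the work, as an engineer would, in place of code of your own. Each camera call takes 0.05 s, during which the arm holds its last target. There are 200 camera calls.

## Working session

There is one attempt and no reset: what is moved stays moved. The work goes in short steps, Python scripts to look and compute and a shell command to move; the robot and the scene stay as the last step left them, time stands still between calls to the robot, and variables do not carry over. Pictures are saved under pics/ and viewed, at most 10 in all, crops included, and the job is handed in when it is done.

```bash
mkdir -p pics; python3 - <<'E'
from station import ctrl
import cv2,numpy as np
for n in("top","scene"):
    c=ctrl.camera(n);cv2.imwrite(f"pics/{n}0.png",c["img"]);print(n,c["intrinsics"],c["R"],c["t"])
o=ctrl.get_obs();print(o,ctrl.tcp_to_grasp)
E
```

```text
top [[480.29209063   0.         322.27406552]
 [  0.         480.29209063 200.61886601]
 [  0.           0.           1.        ]] [[-0.00594363 -0.99997262 -0.00440791]
 [-0.97717774  0.00674404 -0.21231621]
 [ 0.21234013  0.00304538 -0.97719107]] [0.06302657 0.50117745 1.64244945]
scene [[494.88570067   0.         318.27971244]
 [  0.         494.88570067 202.16030341]
 [  0.           0.           1.        ]] [[-0.88074022 -0.47359362  0.00239695]
 [-0.21274428  0.39110781 -0.89541865]
 [ 0.4231271  -0.78914115 -0.44521871]] [0.45511064 0.17710822 1.74975896]
{'time_s': 0.1, 'qpos': array([-1.35962994e+00,  3.00426260e-01,  1.52153243e+00, -8.65643756e-06,
        1.32070050e+00, -6.66225208e-02]), 'joint_vel': array([ 5.73110146e-04,  7.52340386e-04, -2.84363865e-03,  6.31874046e-05,
        8.11483283e-04, -2.62273457e-04]), 'tau': array([ 1.73706288e-03, -5.32647014e+01, -3.53284407e+01,  7.09739747e-02,
        2.35082069e-02, -4.96342091e-05]), 'ee_pos': array([ 0.15080485, -0.52889007,  0.40413139]), 'eef_rot': array([-3.14052793e+00, -6.26363773e-05,  2.77791018e-01]), 'force': array([-0.34265492,  0.23022408, -0.06004413]), 'moment': array([-0.01848552,  0.02020331, -0.02584886]), 'grip_force': 0.0, 'grip_width': 0.09401142554220496} 0.1804
```

View pics/top0.png

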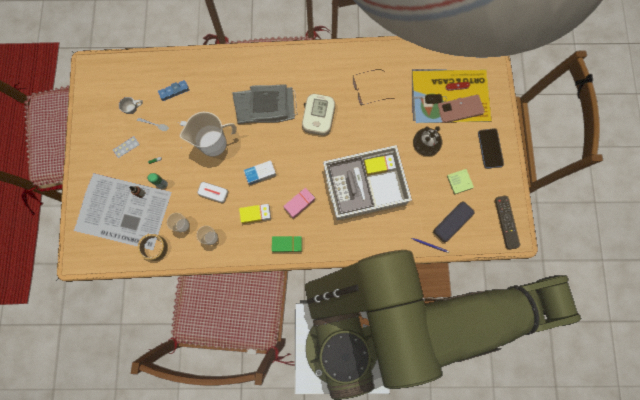

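View pics/scene0.png

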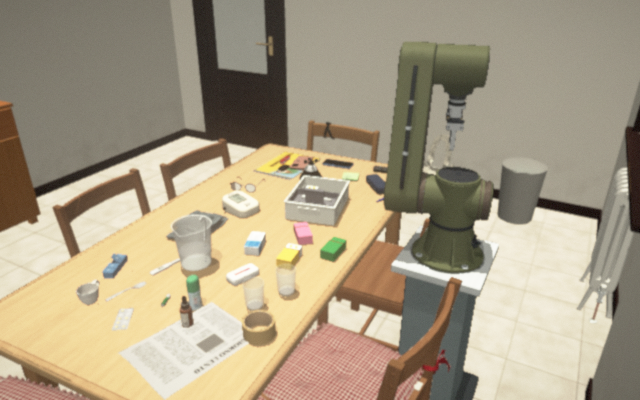

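Top view: box at about (367,183), tray towards +y (left), kept yellow at (381,163) in the right compartment; loose yellow at (255,213), loose blue at (260,172). Pink (299,203) and green (287,244) are look-alikes.

```bash
cat > h.py <<'E'
from station import ctrl
import cv2,numpy as np
def ray(c,px,z):
    K,R,t=c["intrinsics"],c["R"],c["t"]; px=np.atleast_2d(px).astype(float)
    d=(R.T@np.linalg.inv(K)@np.c_[px,np.ones(len(px))].T).T; o=-R.T@t
    return o+d*((z-o[2])/d[:,2])[:,None]
def pix(c,X):
    p=c["R"]@np.array(X)+c["t"]; p=c["intrinsics"]@p; return p[:2]/p[2]
def comps(m,roi,amin=20):
    x0,y0,x1,y1=roi; M=np.zeros_like(m); M[y0:y1,x0:x1]=m[y0:y1,x0:x1]
    cs,_=cv2.findContours(M,cv2.RETR_EXTERNAL,cv2.CHAIN_APPROX_NONE)
    return [k for k in cs if cv2.contourArea(k)>amin]
def rect(P): # min-area rect of world xy points
    (cx,cy),(w,h),a=cv2.minAreaRect((P[:,:2]*1000).astype(np.float32))
    if w>h: a+=90;w,h=h,w   # long side direction = a+90
    return np.round([cx,cy,w,h,(a+90)%180],1)
E
python3 - <<'E'
from h import *
c=ctrl.camera("top");im=c["img"];hsv=cv2.cvtColor(im,cv2.COLOR_BGR2HSV)
h,s,v=cv2.split(hsv)
big=cv2.resize(im[135:235,230:420],None,fx=4,fy=4,interpolation=cv2.INTER_CUBIC);cv2.imwrite("pics/crop0.png",big)
wood=((h>8)&(h<22)&(s>70))
m=(~wood).astype(np.uint8)*255
for nm,roi,z in(("yel",(232,196,276,228),.034),("blu",(238,155,280,188),.034),("box",(318,140,415,222),.08)):
    for k in comps(m,roi):
        print(nm,cv2.boundingRect(k),rect(ray(c,k[:,0],z)))
y=((h>22)&(h<35)&(s>150)).astype(np.uint8)*255
for k in comps(y,(232,140,410,228)): print("Y",cv2.boundingRect(k),rect(ray(c,k[:,0],.034)))
E
```

```text
yel (239, 204, 32, 19) [462.5 301.9  59.1 108.7  98. ]
blu (243, 161, 33, 24) [612.9 286.9  62.1 107.5 110.2]
box (323, 145, 89, 75) [562.7 -94.5 216.7 274.6 102.8]
Y (239, 205, 22, 18) [460.1 318.8  57.7  71.8  98.6]
Y (364, 156, 23, 18) [ 637.3 -133.5   57.4   73.8  101.3]
```

View pics/crop0.png

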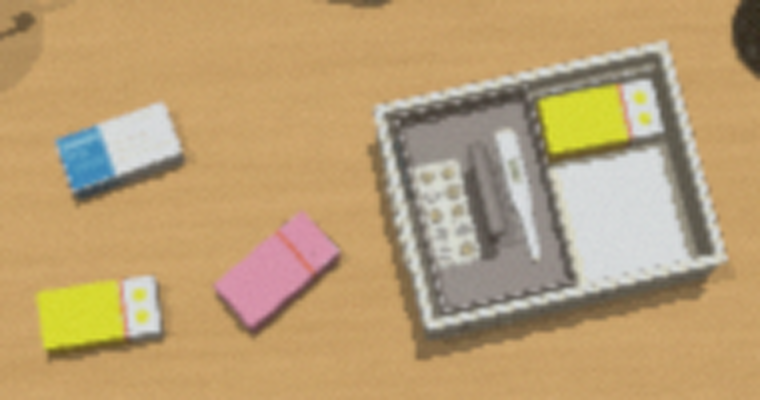

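The crop shows rim corners of the box, the handle bar (475–497, 143–235) with the tray at the left end, and the top faces of both cartons; I turn those corners into points.

```bash
python3 - <<'E'
from h import *
c=ctrl.camera("top");print("cam",-c["R"].T@c["t"])
f=lambda uv,z: ray(c,np.array(uv)/4-.375+[230,135],z)
B=f([(379,106),(665,45),(723,260),(428,328)],.08)
print("box",B[:,:2].round(3),rect(B)); cen=B.mean(0)
print("cen",cen.round(4),"sides",[np.linalg.norm(B[i]-B[i-3]).round(3) for i in range(4)])
d=(B[0]-B[1]+B[3]-B[2])[:2]; yaw=np.arctan2(d[1],d[0])-np.pi/2
d2=(B[0]-B[3]+B[1]-B[2])[:2]; print("yaw",yaw,np.arctan2(d2[1],d2[0]))
Rz=np.array([[np.cos(yaw),np.sin(yaw)],[-np.sin(yaw),np.cos(yaw)]])
loc=lambda P:(Rz@(P[:,:2]-cen[:2]).T).T.round(4)
print("handle",loc(f([(474,145),(500,233)],.112)))
print("tray right rim",loc(f([(533,95),(580,283)],.078)))
print("keptY",loc(f([(538,101),(656,80),(662,134),(551,156)],.039)))
for n,q in(("Y",[(38,293),(153,277),(160,330),(46,346)]),("B",[(58,138),(164,102),(184,148),(76,188)])):
    P=f(q,.034);print(n,P.mean(0).round(4),rect(P))
E
```

```text
cam [0.14135613 0.05464301 1.71167286]
box [[ 0.639  0.051]
 [ 0.694 -0.204]
 [ 0.497 -0.246]
 [ 0.439  0.011]] [566.8 -96.5 204.  263.5 102.3]
cen [ 0.5672 -0.097   0.08  ] sides [np.float64(0.261), np.float64(0.201), np.float64(0.264), np.float64(0.204)]
yaw 0.21725372687428757 0.20824143976502443
handle [[ 0.04    0.0595]
 [-0.0408  0.056 ]]
tray right rim [[ 0.0821 -0.006 ]
 [-0.0923 -0.0051]]
keptY [[ 0.0867 -0.0149]
 [ 0.0821 -0.1243]
 [ 0.0315 -0.1167]
 [ 0.0339 -0.014 ]]
Y [0.4644 0.3014 0.034 ] [464.4 301.8  48.7 103.8  97.8]
B [0.6189 0.2858 0.034 ] [619.7 285.6  50.1 103.6 110.8]
```

```bash
cat > go.py <<'E'
import sys; from h import *
from scipy.spatial.transform import Rotation as Ro
def to(x,y,z,yaw):
    o=ctrl.get_obs();R=Ro.from_euler("xyz",o["eef_rot"]);T=Ro.from_euler("xyz",[np.pi,0,yaw])
    p=np.array([x,y,z+ctrl.tcp_to_grasp])
    print("t",o["time_s"],"row",(R.inv().apply(p-o["ee_pos"])*100).round(2),(R.inv()*T).as_rotvec().round(3),"now grasp",(o["ee_pos"]-[0,0,.1804]).round(4),"yaw",round(o["eef_rot"][2],3),"w",round(o["grip_width"],4))
def box(x,y): # box frame to world xy
    a=.213; return .567+x*np.cos(a)-y*np.sin(a), -.097+x*np.sin(a)+y*np.cos(a)
E
python3 -c "
from go import *
to(.465,.302,.14,1.707)"
```

```text
t 0.2 row [ 53.   -71.28   8.44] [-1.000e-03 -1.000e-03 -1.429e+00] now grasp [ 0.1508 -0.5289  0.2239] yaw 0.278 w 0.0941
```

```bash
python3 -m jog '[[40,-20,0,0,0,-0.6],[40,-20,0,0,0,-0.6],[53,-71.3,0,0,0,-1.429],[53,-71.3,0,0,0,-1.429],[53,-71.3,0,0,0,-1.429],[53,-71.3,0,0,0,-1.429],[53,-71.3,0,0,0,-1.429],[53,-71.3,0,0,0,-1.429]]' 90 15; python3 -c "
from go import *
to(.465,.302,.14,1.707)"
```

```text
time_s: 1.0
ee_pos: [0.3146, -0.1733, 0.4048]
eef_rot: [3.141, 0.0, 1.483]
force: [0.7, -0.1, -0.6]
grip_width: 0.0848
grip_force: 0.0
t 1.0 row [48.66 10.83  8.43] [ 0.001  0.    -0.224] now grasp [ 0.3146 -0.1733  0.2244] yaw 1.483 w 0.0848
```

```bash
python3 -m jog '[[48.7,10.8,0,0,0,-0.22],[48.7,10.8,0,0,0,-0.22],[48.7,10.8,0,0,0,-0.22],[48.7,10.8,0,0,0,-0.22],[48.7,10.8,4,0,0,-0.22],[48.7,10.8,8.4,0,0,-0.22],[48.7,10.8,8.4,0,0,-0.22],[48.7,10.8,8.4,0,0,-0.22]]' ; python3 -c "
from go import *
to(.465,.302,.14,1.707)"
```

```text
time_s: 1.8
ee_pos: [0.435, 0.2009, 0.3529]
eef_rot: [3.141, -0.0, 1.698]
force: [1.4, -0.2, 0.9]
grip_width: 0.0847
grip_force: 0.0
t 1.8 row [9.64 4.26 3.26] [ 0.    -0.    -0.009] now grasp [0.435  0.2009 0.1725] yaw 1.698 w 0.0847
```

```bash
python3 -m jog '[[9.6,4.3,3.3,0,0,-0.01],[9.6,4.3,3.3,0,0,-0.01],[9.6,4.3,3.3,0,0,-0.01],[9.6,4.3,3.3,0,0,-0.01],[9.6,4.3,3.3,0,0,-0.01]]' ; python3 - <<'E'
from go import *
to(.465,.302,.022,1.707)
c=ctrl.camera("scene");im=c["img"];x,y=pix(c,[.465,.302,.05]).astype(int);print(x,y)
cv2.imwrite("pics/s1.png",cv2.resize(im[y-70:y+50,x-70:x+70],None,fx=4,fy=4))
E
```

```text
time_s: 2.3
ee_pos: [0.4653, 0.2986, 0.3208]
eef_rot: [-3.142, 0.0, 1.708]
force: [1.0, -0.1, 0.5]
grip_width: 0.0844
grip_force: 0.0
t 2.3 row [3.400e-01 1.000e-02 1.184e+01] [-0.     0.     0.001] now grasp [0.4653 0.2986 0.1404] yaw 1.708 w 0.0844
289 246
```

View pics/s1.png

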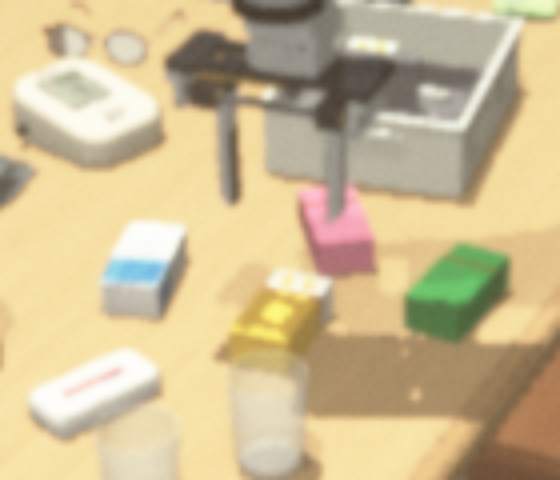

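The gripper straddles the yellow carton at about (280,310) in the crop, in line; clear of the glass. Descend.

```bash
python3 -m jog '[[0.2,0,5,0,0,0],[0.3,0,9,0,0,0],[0.3,0,11.3,0,0,0],[0.3,0,11.8,0,0,0],[0.3,0,11.8,0,0,0],[0.3,0,11.8,0,0,0]]' && python3 -m jog '[[0,0,0,0,0,0],[0,0,0,0,0,0],[0,0,0,0,0,0],[0,0,0,0,0,0],[0,0,0,0,0,0]]' 30 15
```

```text
time_s: 2.95
ee_pos: [0.4656, 0.3021, 0.2045]
eef_rot: [3.139, -0.001, 1.707]
force: [-1.0, -0.3, -0.5]
grip_width: 0.0847
grip_force: 0.0
time_s: 3.45
ee_pos: [0.4651, 0.3024, 0.2027]
eef_rot: [3.141, -0.0, 1.708]
force: [-0.4, -1.1, 2.2]
grip_width: 0.0519
grip_force: 15.0
```

```bash
python3 -m jog '[[0,0,-4,0,0,0],[0,0,-9,0,0,0],[0,0,-14,0,0,0],[0,0,-16,0,0,0],[0,0,-16,0,0,0]]' && python3 -c "
from go import *
x,y=box(-.033,-.067);print(x,y)
to(x,y,.175,1.784)"
```

```text
time_s: 3.95
ee_pos: [0.4651, 0.3025, 0.3658]
eef_rot: [3.136, -0.002, 1.708]
force: [0.0, -0.2, -0.4]
grip_width: 0.0519
grip_force: 15.0
0.5489090969087729 -0.1694618466873694
t 3.95 row [-47.9    1.85   0.95] [ 0.005 -0.002 -0.076] now grasp [0.4651 0.3025 0.1854] yaw 1.708 w 0.0519
```

```bash
python3 -m jog '[[-47.9,1.9,0,0,0,-0.076],[-47.9,1.9,0,0,0,-0.076],[-47.9,1.9,0,0,0,-0.076],[-47.9,1.9,0,0,0,-0.076],[-47.9,1.9,0,0,0,-0.076],[-47.9,1.9,0,0,0,-0.076],[-47.9,1.9,0,0,0,-0.076],[-47.9,1.9,0,0,0,-0.076]]' && python3 -m jog '[[-10,0.3,0,0,0,0],[-10,0.3,0,0,0,0],[-10,0.3,0,0,0,0],[-10,0.3,0,0,0,0]]' && python3 -c "
from go import *
x,y=box(-.033,-.067)
to(x,y,.175,1.784)"
```

```text
time_s: 4.75
ee_pos: [0.5352, -0.0935, 0.3609]
eef_rot: [-3.14, -0.001, 1.784]
force: [0.8, -0.1, -0.4]
grip_width: 0.0523
grip_force: 15.0
time_s: 5.15
ee_pos: [0.5593, -0.1892, 0.3605]
eef_rot: [-3.139, -0.002, 1.782]
force: [-0.0, 0.5, -0.6]
grip_width: 0.0518
grip_force: 15.0
t 5.15 row [ 2.14 -0.6   0.51] [-0.002 -0.002 -0.002] now grasp [ 0.5593 -0.1892  0.1801] yaw 1.782 w 0.0518
```

```bash
python3 -m jog '[[2.1,-0.6,0.5,0,0,0],[2.1,-0.6,0.5,0,0,0],[2.1,-0.6,4,0,0,0],[2.1,-0.6,6,0,0,0],[2.1,-0.6,6,0,0,0],[2.1,-0.6,6,0,0,0]]' && python3 - <<'E'
from go import *
x,y=box(-.033,-.067)
to(x,y,.03,1.784)
a=ctrl.camera("top")["img"][125:235,310:430];b=ctrl.camera("scene");u,v=pix(b,[.56,-.1,.1]).astype(int);b=b["img"][v-55:v+55,u-60:u+60]
cv2.imwrite("pics/p2.png",cv2.resize(np.hstack([a,b]),None,fx=3.3,fy=3.3,interpolation=cv2.INTER_CUBIC))
E
```

```text
time_s: 5.75
ee_pos: [0.5494, -0.1688, 0.3031]
eef_rot: [3.142, 0.0, 1.785]
force: [-0.4, 0.8, -0.8]
grip_width: 0.0517
grip_force: 15.0
t 5.75 row [-0.06 -0.06  9.27] [0.    0.    0.001] now grasp [ 0.5494 -0.1688  0.1227] yaw 1.785 w 0.0517
```

View pics/p2.png

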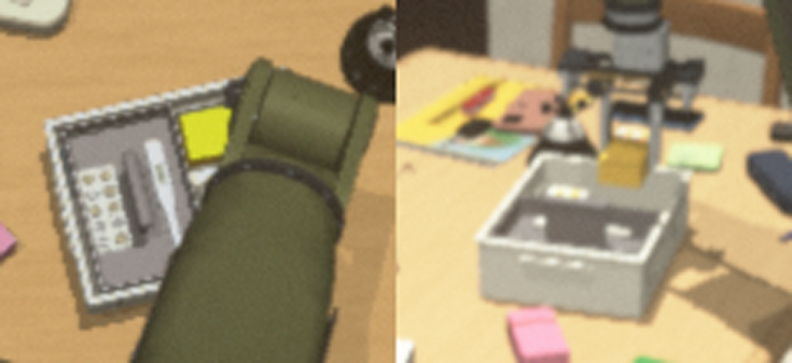

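The scene view shows the carton (620,160) held over the right compartment. Lower with a force check.

```bash
python3 -m jog '[[0,0,3,0,0,0],[0,0,5.5,0,0,0],[0,0,7.5,0,0,0],[0,0,8.3,0,0,0],[0,0,8.3,0,0,0]]' && python3 -m jog '[[0,0,0.7,0,0,0],[0,0,1.2,0,0,0],[0,0,1.2,0,0,0]]'
```

```text
time_s: 6.35
ee_pos: [0.5492, -0.1693, 0.2196]
eef_rot: [-3.141, -0.0, 1.784]
force: [-0.1, -0.8, -1.3]
grip_width: 0.0518
grip_force: 15.0
time_s: 6.65
ee_pos: [0.5493, -0.1693, 0.2078]
eef_rot: [3.141, 0.0, 1.784]
force: [0.6, -0.9, 0.1]
grip_width: 0.0521
grip_force: 15.0
```

```bash
python3 -m jog '[[0,0,0,0,0,0],[0,0,0,0,0,0],[0,0,0,0,0,0],[0,0,0,0,0,0]]' 73 && python3 -m jog '[[0,0,-4,0,0,0],[0,0,-9,0,0,0],[0,0,-14,0,0,0],[0,0,-15,0,0,0],[0,0,-15,0,0,0]]' && python3 - <<'E'
from go import *
x,y=box(0,.057);to(x,y,.16,.213)
to(x,y,.16,.213+np.pi)
E
```

```text
time_s: 7.05
ee_pos: [0.5491, -0.1693, 0.2076]
eef_rot: [3.142, -0.0, 1.784]
force: [-0.3, 1.0, 0.5]
grip_width: 0.0686
grip_force: 0.0
time_s: 7.55
ee_pos: [0.5491, -0.1692, 0.3593]
eef_rot: [3.139, 0.002, 1.784]
force: [-1.1, -0.0, -0.1]
grip_width: 0.0688
grip_force: 0.0
t 7.55 row [12.38  3.27  1.88] [ 4.000e-03 -1.000e-03  1.571e+00] now grasp [ 0.5491 -0.1692  0.1789] yaw 1.784 w 0.0688
t 7.55 row [12.38  3.27  1.88] [ 1.000e-03  4.000e-03 -1.571e+00] now grasp [ 0.5491 -0.1692  0.1789] yaw 1.784 w 0.0688
```

```bash
python3 -m jog '[[12.4,3.3,0,0,0,1.571],[12.4,3.3,0,0,0,1.571],[12.4,3.3,0,0,0,1.571],[12.4,3.3,0,0,0,1.571],[12.4,3.3,0,0,0,1.571],[12.4,3.3,0,0,0,1.571],[12.4,3.3,0,0,0,1.571],[12.4,3.3,0,0,0,1.571]]' 50 && python3 - <<'E'
from go import *
x,y=box(0,.057);to(x,y,.16,.213)
c=ctrl.camera("top");cv2.imwrite("pics/p3.png",cv2.resize(c["img"][125:235,310:430],None,fx=4,fy=4,interpolation=cv2.INTER_CUBIC))
E
```

```text
time_s: 8.35
ee_pos: [0.555, -0.041, 0.3552]
eef_rot: [-3.139, 0.002, 0.598]
force: [-0.0, -1.1, 0.9]
grip_width: 0.0467
grip_force: 0.0
t 8.35 row [-0.02  0.02  1.48] [-0.002  0.003  0.385] now grasp [ 0.555  -0.041   0.1748] yaw 0.598 w 0.0467
```

```bash
python3 -m jog '[[0,0,0,0,0,0.385],[0,0,0,0,0,0.385],[0,0,0,0,0,0.385],[0,0,2,0,0,0.385],[0,0,4,0,0,0.385],[0,0,4,0,0,0.385]]' && python3 - <<'E'
from go import *
x,y=box(0,.057);to(x,y,.104,.213)
b=ctrl.camera("scene");u,v=pix(b,[.56,-.08,.1]).astype(int);b=b["img"][v-70:v+50,u-70:u+70]
cv2.imwrite("pics/p3.png",cv2.resize(b,None,fx=5,fy=5,interpolation=cv2.INTER_CUBIC))
E
```

```text
time_s: 9.0
ee_pos: [0.5545, -0.041, 0.3137]
eef_rot: [-3.139, 0.006, 0.222]
force: [-1.0, -0.7, 0.0]
grip_width: 0.0469
grip_force: 0.0
t 9.0 row [0.05 0.04 2.93] [-0.002  0.006  0.009] now grasp [ 0.5545 -0.041   0.1333] yaw 0.222 w 0.0469
```

View pics/p3.png

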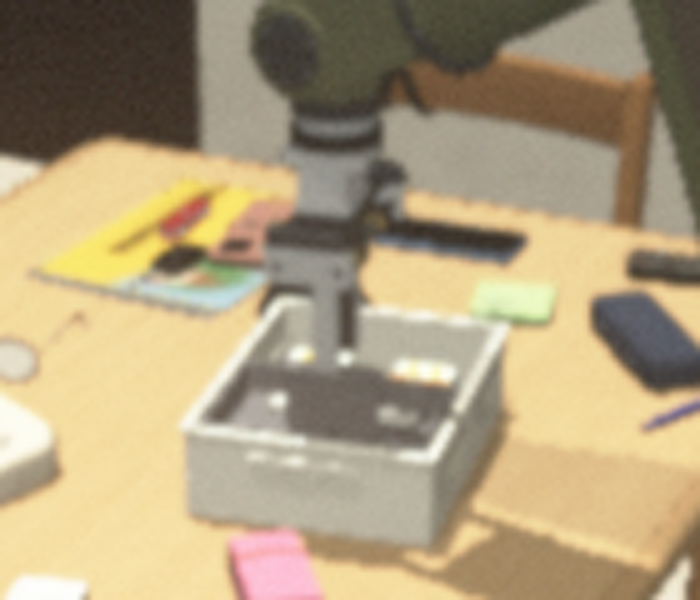

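Fingers stand over the handle (340,350), both white carton ends visible in the right compartment. Descend, pinch, slide.

```bash
python3 -m jog '[[0,0,1.5,0,0,0],[0,0,2.6,0,0,0],[0,0,2.9,0,0,0],[0,0,2.9,0,0,0]]' && python3 -m jog '[[0,0,0,0,0,0],[0,0,0,0,0,0],[0,0,0,0,0,0],[0,0,0,0,0,0],[0,0,0,0,0,0]]' 5 15 && python3 -m jog '[[0,2,0,0,0,0],[0,4.5,0,0,0,0],[0,7,0,0,0,0],[0,9.5,0,0,0,0],[0,11,0,0,0,0],[0,11.8,0,0,0,0],[0,12,0,0,0,0],[0,12,0,0,0,0]]'; python3 -c "
from go import *
x,y=box(0,-.064);to(x,y,.104,.213)"
```

```text
time_s: 9.45
ee_pos: [0.5552, -0.0411, 0.2884]
eef_rot: [-3.141, 0.001, 0.22]
force: [0.4, 0.3, -0.2]
grip_width: 0.0466
grip_force: 0.0
time_s: 9.95
ee_pos: [0.5552, -0.041, 0.2888]
eef_rot: [3.142, -0.0, 0.22]
force: [-1.1, 0.4, 2.2]
grip_width: 0.0158
grip_force: 15.0
time_s: 10.75
ee_pos: [0.5815, -0.1576, 0.2888]
eef_rot: [-3.141, -0.001, 0.22]
force: [1.7, 3.6, 3.1]
grip_width: 0.0157
grip_force: 15.0
t 10.75 row [-0.13  0.17  0.44] [-0.001 -0.001  0.007] now grasp [ 0.5815 -0.1576  0.1084] yaw 0.22 w 0.0157
```

```bash
python3 -m jog '[[0,0.2,0,0,0,0],[0,0.3,0,0,0,0],[0,0.3,0,0,0,0]]' && python3 -m jog '[[0,0,0,0,0,0],[0,0.2,0,0,0,0],[0,0.2,0,0,0,0]]'
```

```text
time_s: 11.05
ee_pos: [0.582, -0.1586, 0.2887]
eef_rot: [-3.136, 0.001, 0.221]
force: [-3.1, 21.0, 8.6]
grip_width: 0.016
grip_force: 15.0
time_s: 11.35
ee_pos: [0.5824, -0.1598, 0.2886]
eef_rot: [-3.134, 0.001, 0.221]
force: [-5.3, 29.5, 11.3]
grip_width: 0.0178
grip_force: 15.0
```

```bash
python3 -m jog '[[0,0,0,0,0,0],[0,-0.2,0,0,0,0],[0,-0.2,0,0,0,0],[0,-0.2,0,0,0,0]]' 50 && python3 -m jog '[[0,0,-4,0,0,0],[0,0,-8,0,0,0],[0,0,-9,0,0,0],[0,0,-9,0,0,0]]' && python3 - <<'E'
from go import *
to(.6195,.2856,.17,1.93)
E
```

```text
time_s: 11.75
ee_pos: [0.5818, -0.1612, 0.2884]
eef_rot: [3.142, 0.0, 0.219]
force: [0.2, 0.3, -0.0]
grip_width: 0.0452
grip_force: 0.0
time_s: 12.15
ee_pos: [0.5819, -0.1613, 0.38]
eef_rot: [3.14, -0.002, 0.219]
force: [-0.1, -1.0, -0.9]
grip_width: 0.0467
grip_force: 0.0
t 12.15 row [ 13.38 -42.81   2.92] [ 0.003 -0.    -1.711] now grasp [ 0.5819 -0.1613  0.1996] yaw 0.219 w 0.0467
```

```bash
python3 -m jog '[[13.4,-42.8,0,0,0,-1.711],[13.4,-42.8,0,0,0,-1.711],[13.4,-42.8,0,0,0,-1.711],[13.4,-42.8,0,0,0,-1.711],[13.4,-42.8,0,0,0,-1.711],[13.4,-42.8,0,0,0,-1.711],[13.4,-42.8,0,0,0,-1.711],[13.4,-42.8,0,0,0,-1.711]]' 90 && python3 - <<'E'
from go import *
to(.6195,.2856,.12,1.93)
E
```

```text
time_s: 12.95
ee_pos: [0.6153, 0.2394, 0.3762]
eef_rot: [-3.139, 0.001, 1.425]
force: [0.7, 0.4, -0.6]
grip_width: 0.0847
grip_force: 0.0
t 12.95 row [ 4.64 -0.23  7.58] [-0.003  0.001 -0.505] now grasp [0.6153 0.2394 0.1958] yaw 1.425 w 0.0847
```

```bash
python3 -m jog '[[4.6,-0.2,0,0,0,-0.505],[4.6,-0.2,0,0,0,-0.505],[4.6,-0.2,2,0,0,-0.505],[4.6,-0.2,5,0,0,-0.505],[4.6,-0.2,7.5,0,0,-0.505],[4.6,-0.2,7.5,0,0,-0.505],[4.6,-0.2,7.5,0,0,-0.505]]' && python3 - <<'E'
from go import *
to(.6195,.2856,.022,1.93)
b=ctrl.camera("scene");u,v=pix(b,[.61,.12,.05]).astype(int);b=b["img"][v-85:v+65,u-80:u+120]
c=ctrl.camera("top")["img"];cv2.imwrite("pics/p4.png",np.hstack([cv2.resize(b,(400,300)),cv2.resize(c[125:235,300:420],(327,300))]))
E
```

```text
time_s: 13.65
ee_pos: [0.6205, 0.2831, 0.3028]
eef_rot: [-3.14, 0.0, 1.924]
force: [0.9, 0.6, -0.0]
grip_width: 0.0844
grip_force: 0.0
t 13.65 row [2.700e-01 1.000e-02 1.004e+01] [-0.002  0.    -0.006] now grasp [0.6205 0.2831 0.1224] yaw 1.924 w 0.0844
```

View pics/p4.png

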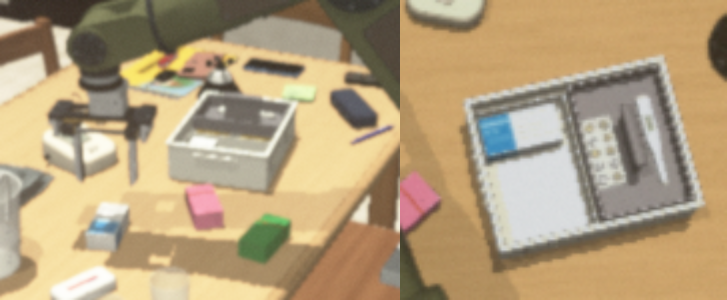

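Tray is home at the right, kept blue carton (520,132) lies at the back of the open left compartment with free floor in front; gripper is above the loose blue carton. Descend and grip.

```bash
python3 -m jog '[[0.2,0,4,0,0,0],[0.3,0,7.5,0,0,0],[0.3,0,9.6,0,0,0],[0.3,0,10,0,0,0],[0.3,0,10,0,0,0],[0.3,0,10,0,0,0]]' && python3 -m jog '[[0,0,0,0,0,0],[0,0,0,0,0,0],[0,0,0,0,0,0],[0,0,0,0,0,0],[0,0,0,0,0,0]]' 30 15 && python3 -m jog '[[0,0,-4,0,0,0],[0,0,-9,0,0,0],[0,0,-12,0,0,0],[0,0,-12,0,0,0]]' && python3 -c "
from go import *
x,y=box(-.033,.066);print(x,y)
to(x,y,.135,1.784)"
```

```text
time_s: 14.35
ee_pos: [0.6199, 0.2862, 0.2058]
eef_rot: [3.139, -0.0, 1.924]
force: [-0.8, -0.2, 0.6]
grip_width: 0.0847
grip_force: 0.0
time_s: 14.85
ee_pos: [0.6194, 0.2861, 0.2037]
eef_rot: [3.141, -0.0, 1.924]
force: [-0.4, -0.4, 0.9]
grip_width: 0.0518
grip_force: 15.0
time_s: 15.25
ee_pos: [0.6197, 0.2862, 0.329]
eef_rot: [3.134, -0.0, 1.924]
force: [-0.6, 0.2, -0.6]
grip_width: 0.052
grip_force: 15.0
0.5207938212427744 -0.03946749575539654
t 15.25 row [-27.13 -20.57   1.19] [ 0.008 -0.001  0.14 ] now grasp [0.6197 0.2862 0.1486] yaw 1.924 w 0.052
```

```bash
python3 -m jog '[[-27.1,-20.6,0,0,0,0.14],[-27.1,-20.6,0,0,0,0.14],[-27.1,-20.6,0,0,0,0.14],[-27.1,-20.6,0,0,0,0.14],[-27.1,-20.6,0,0,0,0.14],[-27.1,-20.6,0,0,0,0.14],[-27.1,-20.6,0,0,0,0.14],[-27.1,-20.6,0,0,0,0.14]]' && python3 -m jog '[[0,0,0,0,0,0],[0,0,0,0,0,0],[0,0,0,0,0,0]]' && python3 -c "
from go import *
x,y=box(-.033,.066)
to(x,y,.03,1.784)"
```

```text
time_s: 16.05
ee_pos: [0.5188, -0.043, 0.3228]
eef_rot: [-3.14, -0.0, 1.78]
force: [0.9, 0.7, -1.1]
grip_width: 0.0518
grip_force: 15.0
time_s: 16.35
ee_pos: [0.5203, -0.0385, 0.3232]
eef_rot: [-3.141, -0.0, 1.786]
force: [0.8, 0.5, -0.9]
grip_width: 0.052
grip_force: 15.0
t 16.35 row [-0.11  0.04 11.28] [-0.    -0.     0.002] now grasp [ 0.5203 -0.0385  0.1428] yaw 1.786 w 0.052
```

```bash
python3 -m jog '[[-0.1,0,3,0,0,0],[-0.1,0,6,0,0,0],[-0.1,0,8.5,0,0,0],[-0.1,0,10,0,0,0],[-0.1,0,10.3,0,0,0],[-0.1,0,10.3,0,0,0]]' && python3 -m jog '[[0,0,0.6,0,0,0],[0,0,1.1,0,0,0],[0,0,1.1,0,0,0]]'
```

```text
time_s: 16.95
ee_pos: [0.5204, -0.0399, 0.2205]
eef_rot: [-3.141, -0.0, 1.785]
force: [-0.1, 1.2, -1.0]
grip_width: 0.0517
grip_force: 15.0
time_s: 17.25
ee_pos: [0.5201, -0.0405, 0.2092]
eef_rot: [-3.141, -0.0, 1.784]
force: [-0.4, -0.1, -0.9]
grip_width: 0.0518
grip_force: 15.0
```

Release, lift, and swing aside to look.

```bash
python3 -m jog '[[0,0,0,0,0,0],[0,0,0,0,0,0],[0,0,0,0,0,0],[0,0,0,0,0,0]]' 73 && python3 -m jog '[[0,0,-4,0,0,0],[0,0,-9,0,0,0],[0,0,-14,0,0,0],[0,0,-17,0,0,0],[0,0,-17,0,0,0]]' && python3 -m jog '[[35,8,-17,0,0,0],[35,8,-17,0,0,0],[35,8,-17,0,0,0],[35,8,-17,0,0,0],[35,8,-17,0,0,0],[35,8,-17,0,0,0],[35,8,-17,0,0,0],[35,8,-17,0,0,0]]' && python3 - <<'E'
from go import *
c=ctrl.camera("top")["img"];b=ctrl.camera("scene");u,v=pix(b,[.56,-.09,.06]).astype(int);b=b["img"][v-45:v+45,u-50:u+50]
cv2.imwrite("pics/p5.png",np.hstack([cv2.resize(b,(400,360),interpolation=2),cv2.resize(c[125:235,305:425],(393,360),interpolation=2)]))
E
```

```text
time_s: 17.65
ee_pos: [0.5203, -0.0405, 0.2097]
eef_rot: [3.141, 0.0, 1.784]
force: [-0.3, 0.8, 0.1]
grip_width: 0.0688
grip_force: 0.0
time_s: 18.15
ee_pos: [0.5204, -0.0405, 0.3841]
eef_rot: [3.135, 0.003, 1.784]
force: [0.0, -0.2, -0.8]
grip_width: 0.0683
grip_force: 0.0
time_s: 18.95
ee_pos: [0.5239, 0.3206, 0.5494]
eef_rot: [-3.141, 0.0, 1.785]
force: [0.8, -1.3, -0.2]
grip_width: 0.0688
grip_force: 0.0
```

View pics/p5.png

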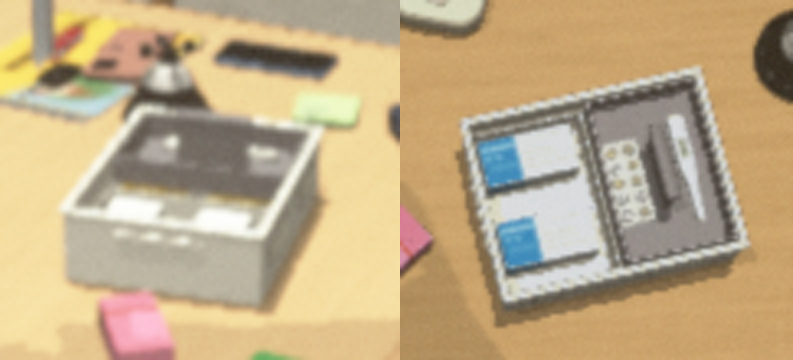

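Both blue cartons lie side by side, flat, in the left compartment (crop 530,160 and 550,235) and the tray is at the right end. Check the tray's value by its handle, then hand in.

```bash
python3 - <<'E'
from go import *
c=ctrl.camera("top")
s=120/393
P=ray(c,[[305+(652-400)*s,125+127*s],[305+(672-400)*s,125+206*s]],.112).mean(0)[:2]-[.567,-.097]
v=-P[0]*np.sin(.213)+P[1]*np.cos(.213)+.064;print("tray value",v)
if v<.008: print(ctrl.hand_in())
E
```

```text
tray value 0.0037248704582064293
the job is handed in; nothing more can be done
None
```

The job is handed in, though the verdict was not shown: the loose blue carton lies flat beside its match in the left compartment, the loose yellow one was set on the floor beside its match in the right compartment (now under the tray), and the tray reads about 4 mm from its right end.

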